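# Open the filter bay of a bench dust extractor

### The arm

A 6-joint arm with a two-finger parallel gripper is mounted at the origin on the work surface. World frame = base frame: x ahead of the robot, y to its left, z up, the work surface at z = 0. Lengths are in m, angles in rad, forces in N, time in s.
With the tool pointing down it reaches from about 0.4 to 0.825 m from the base axis. Payload 7 kg.
Tool frame: the origin (TCP) lies at the centre of the arm's flange, where the gripper is bolted on; the fingertips stand 178 mm ahead of it and the grasp point (between the pads) lies ahead of it (tcp_to_grasp is the z of the grasp point in the tool frame, in m); z points along the fingers, x is the direction in which the jaws open and shut, and the axes are right-handed (so a half turn about z gives the same grasp; the last joint's range is limited). The gripper opens to 88 mm and grips with 3 to 60 N. Pads are 19 mm wide; open, the fingers measure 130 mm over their backs; the gripper's body (78 mm by 193 mm) begins 47 mm behind the grasp point.
Start: joints at [-0.937, 0.359, 0.012, 0, -1.224, -0.288], TCP at [0.229, -0.635, 0.405] pointing down, gripper open.
Joint ranges: [-3.07, 3.07], [-1.43, 2.12], [-1.02, 1.25], [-3.03, 1.67], [-3.05, -0], [-3.03, 3.03]. Speed limits (rad/s): [2.39, 2.39, 3.01, 3.14, 3.14, 3.14].

### API

Orientations are given as [roll, pitch, yaw] about the fixed x, y, z axes, in that order (R = Rz(yaw) Ry(pitch) Rx(roll)).
In Python, from station import get_state, grab_frame, job_done, tcp_to_grasp gives the robot as it stands.
- The arm moves only by the tool drive_tool, never from a script. Its argument "moves" is a list of rows, each a list of 7 numbers: the shift along the tool's x, y, z in mm, then the turn, a rotation vector about the tool's x, y, z in degrees, then the closure, from -1 (fully open) to 1 (shut), so that 0 is half open. In form: [[dx, dy, dz, ax, ay, az, claw], ...]. A call has 1 to 12 rows; each row is the pose to reach, as a shift and turn from the pose commanded when the call began, along the tool's axes at that moment; what a row does not reach only later rows make up. A row lasts 1/8 s, in which the tool goes at most 62.5 mm and 10.7 degrees, less where a joint would pass 70% of its speed; a pose out of reach is approached as far as the arm can. A call with a gripper value outside its range is refused whole. The fingers move at their own pace and stop on an object; "grip_force" is the grip in N (left out, the last holds). Time passes only in rows, so rows that repeat a pose let the fingers close. It gives the time, the measured TCP pose, the force and the opening at its end, in the units of the state.
- get_state(): the state, without advancing time (a new reading comes with each control period).
- grab_frame(name): name is "scene" or "top" or "wrist"; returns a dict with "img" (384x512x3 uint8, red, green, blue), "range_z" (384x512 float32, m along the optical axis (not along the pixel's ray), 0 where there is no reading), "fovy" (degrees; the focal length in pixels is half the picture's height over the tangent of half this angle, whatever the lens; pixels are square), "cx", "cy" (the principal point, pixels), "rvec" (rotation vector, rad) and "tvec" (3), from world to camera coordinates, as OpenCV has them. Camera axes: x right, y down, z forward; pixel columns grow to the right and rows downward; lengths in m; the calibration is good to about 2 mm. A picture is of the moment at which its call begins.
- job_done(): hands the job in, once; it reports no verdict.
The state is a dict: "t": time; "q": joint angles; "qd": joint speeds; "joint_efforts": joint torques, N m; "eef_pos": TCP position; "ee_rot": TCP orientation; "force": force on the tool from outside, world axes, zero at the start; "moment": the same for the moment, N m; "width": finger opening in m.
Only numpy, scipy, OpenCV 4.12 (cv2) and the standard library are available. Lean on these libraries where they do the work, as an engineer would, in place of code of your own. Each camera call takes 0.05 s, during which the arm holds its last target. There are 200 camera calls.

### The job

The dust extractor's filter needs changing: open its filter bay. Press the orange snap tab in, then push the released grey lid off its seat, along its rails onto the flat deck, until the filter is fully uncovered and the lid lies flat on the deck. Do not lift the lid or pick anything up, do not press on the delicate filter, leave the other things on the bench where they are, and finish clear of everything.

Things in the scene. Friction and masses are not known exactly. Their poses are not given: they have to be found in the camera images.
- extractor: low cream box, 340 long (own x) x 150 wide (y) x 78 mm high, fixed level on the bench; origin: centre of its underside. Own +x is the way the lid slides off. Along the top from -x: orange tab, lid over the filter bay, flat deck level with the lid's seat (78 mm above the bench). A 56 mm spigot stands out 28 mm from its -x end, 40 mm up; knob and switch on its -y side.
- bay (a point): centre of the filter bay's opening, at seat and deck height (78 mm above the bench), 56 mm in -x of the extractor's centre. The opening is 92 long (x) x 84 mm wide (y). Two rails 7 mm high, 104 mm apart inside, guide the lid; over the bay they carry lips, top 9.5 mm above the deck, that overlap the lid's sides by 4 mm and hold it down until it has slid clear of the bay.
- deck_stop (a point): middle of the deck's end, at deck height, at the foot of the 7 mm high stop that the lid's front edge meets if it is pushed as far as it goes (161 mm from its seat); 163 mm in +x of the extractor's centre
- tab (a joint): how far the snap tab is pressed in, straight down, in m: 0 at rest, 0.008 at its stop. Sprung: about 3 N to start, 7 N at the stop; springs back when let go. Its tooth, 4 mm high, stands in a window near the lid's rear edge and locks the lid. From 4.5 mm in, the lid is free; keep it pressed until the lid has moved about 5 mm, after which the lid covers the tooth.
- tab_top (a point): centre of the top face of the orange tab, moving with it. The pad is 24 mm long (extractor's x) and 40 mm wide (y); its top is 10 mm above the deck at rest, 2 mm above the deck when fully in. It lies 2 mm behind (-x of) the rear edge of the seated lid.
- lid: loose dark grey lid, 134 long (x) x 100 wide (y), plate 5 mm thick, 0.11 kg; origin: centre of its underside; axes parallel to the extractor's. Seated, the origin is at x = -65, y = 0, z = 78 mm in the extractor's frame. It is clear of the bay and lips once it has gone 122 mm in +x (origin at x = 57 mm).
- lid_rib (a point): centre of the rear (-x) face of the black finger rib, which stands along the lid's rear edge: 64 mm wide (y), 8 mm thick, top 20 mm above the deck. The plate's edge below is flush with it, so the lid can be pushed at any height from the deck to 20 mm above it. The point is 12.5 mm above the lid's underside and 67 mm behind its origin.
- filter: pleated white paper filter in a blue frame, fixed in the bay below the lid, its top 8 mm below the deck. Shares the extractor's origin and axes. Not to be pressed on.
- spare_filter: bystander: spare filter lying flat, 88 x 80 x 20 mm, blue frame and white pleats, origin at the centre of its underside
- graver_pot: bystander: steel pot of gravers, 60 mm across, 85 mm high, tools up to 160 mm high, origin at the centre of its underside
- whetstone: bystander: whetstone on a wooden block, 100 x 48 x 28 mm, origin at the centre of its underside
- hammer: bystander: small hammer lying flat, 220 mm long along its x, handle to -x; beside the extractor on its +y side
There are look-alikes about, which are no part of the job. Of the things shaped like the lid, the grey one is meant.

How it is judged:
By the outcome, as a careful person would: the job done as asked, in the order asked, and still so for the second after the job is handed in, with the robot touching nothing.
It also fails if it takes over 32 s, if anything falls off the work surface, if the arm or the gripper's body presses on something with over 40 N, if the wrist force passes 120 N, or if a joint passes its speed limit or range.

## Working session

There is one attempt and no reset: what is moved stays moved. The work goes in short steps, Python scripts to look and compute and a tool call to move; the robot and the scene stay as the last step left them, time stands still between calls to the robot, and variables do not carry over. Pictures are saved under pics/ and viewed, about 8 in all and at most 12, crops included, and the job is handed in when it is done.

Besides the shell and the picture viewer there is one more tool, called after "Request:" as name(argument=value, ...) on one line, values as JSON. drive_tool: Moves the arm, as the interface text tells. Its arguments: {"type":"object","properties":{"moves":{"type":"array"},"grip_force":{"type":"number"}},"required":["moves"]}

```bash
mkdir -p pics; cat > h.py <<'E'
import numpy as np, cv2
from station import *
def snap(name,fn=None):
    f=grab_frame(name)
    if fn: cv2.imwrite(fn,f["img"][:,:,::-1])
    return f
def K(f):
    F=f["img"].shape[0]/2/np.tan(np.radians(f["fovy"])/2); return F
def px2w(f,u,v,z=None):
    """world point of pixel: by range, or on plane z"""
    F=K(f);R=cv2.Rodrigues(np.array(f["rvec"],float))[0];t=np.array(f["tvec"],float).ravel()
    d=np.array([(u-f["cx"])/F,(v-f["cy"])/F,1.])
    c=-R.T@t; w=R.T@d
    if z is None:
        u0,v0=int(round(u)),int(round(v)); p=f["range_z"][max(v0-1,0):v0+2,max(u0-1,0):u0+2]; p=p[p>0]
        return c+w*np.median(p) if p.size else None
    return c+w*(z-c[2])/w[2]
def w2px(f,P):
    R=cv2.Rodrigues(np.array(f["rvec"],float))[0];p=R@np.array(P)+np.array(f["tvec"],float).ravel()
    return K(f)*p[0]/p[2]+f["cx"],K(f)*p[1]/p[2]+f["cy"]
E
python3 - <<'E'
from h import *
import pickle
np.set_printoptions(precision=4,suppress=True)
a={n:snap(n) for n in("scene","top","wrist")}
pickle.dump(a,open("f0.pkl","wb"))
cv2.imwrite("pics/a.png",cv2.resize(a["top"]["img"][:,:,::-1],(800,600),interpolation=cv2.INTER_CUBIC))
cv2.imwrite("pics/b.png",cv2.resize(a["scene"]["img"][:,:,::-1],(800,600),interpolation=cv2.INTER_CUBIC))
for n,f in a.items():
    R=cv2.Rodrigues(np.array(f["rvec"],float))[0];print(n,f["fovy"],f["cx"],f["cy"],-R.T@np.ravel(f["tvec"]),R[2])
print(tcp_to_grasp,get_state())
E
```

```text
scene 43.02935696202591 264.8011122129456 188.88711693656393 [1.2644 0.5875 0.9249] [-0.59   -0.4664 -0.659 ]
top 51.39883144604934 254.83870098795308 190.17222262061892 [0.4137 0.0055 1.1718] [ 0.0973 -0.0208 -0.995 ]
wrist 63.8384522349727 252.57916139245938 189.07694344292716 [ 0.1528 -0.6633  0.3846] [ 0.2791  0.103  -0.9547]
0.1593 {'t': 0.15, 'q': array([-0.9369,  0.3592,  0.0113, -0.0003, -1.2241, -0.2881]), 'qd': array([-0.0003, -0.0032,  0.004 ,  0.0015,  0.0003,  0.0003]), 'joint_efforts': array([ -0.0016, -58.3277,  29.3287,   7.0013,   0.0088,  -0.0001]), 'eef_pos': array([ 0.2287, -0.6349,  0.4039]), 'ee_rot': array([-3.1415, -0.0013,  1.9165]), 'force': array([0.2879, 0.1047, 0.5549]), 'moment': array([ 0.0239, -0.0078,  0.0298]), 'width': 0.08785266474105514}
```

View pics/a.png

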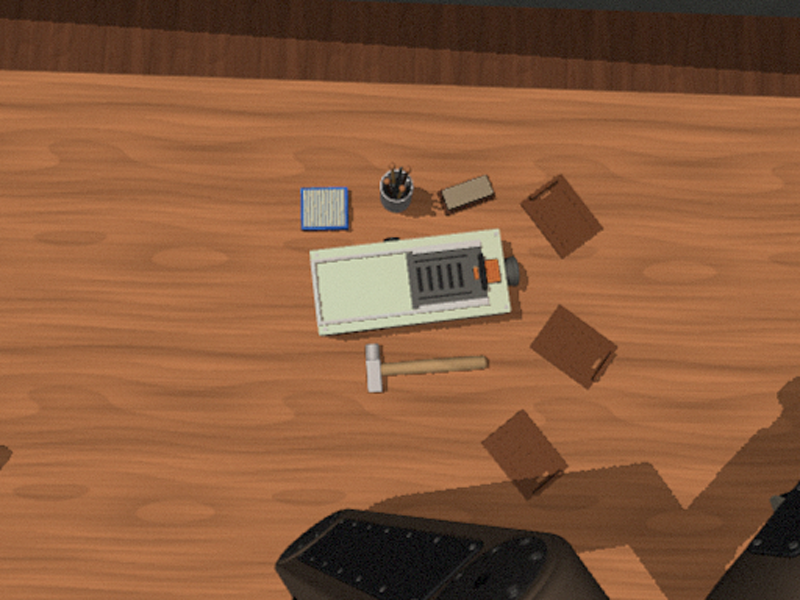

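View pics/b.png

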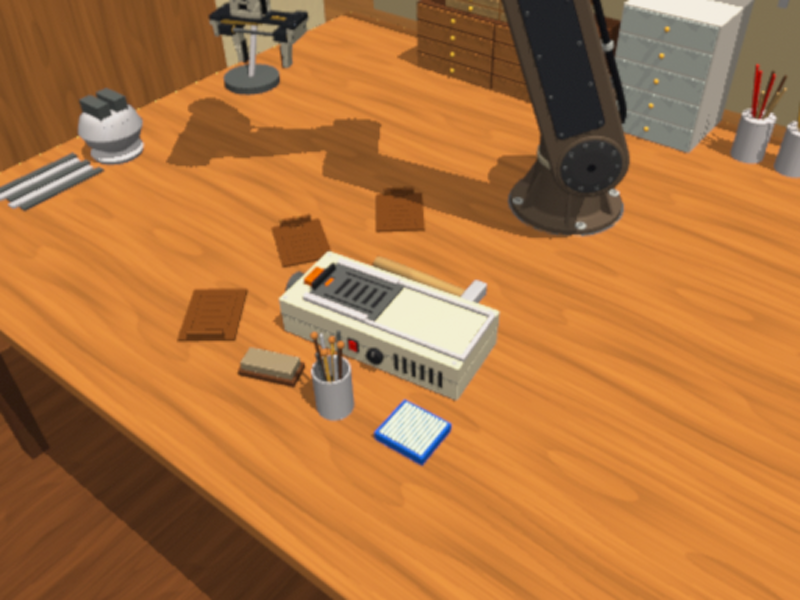

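The top view (800 px) shows the extractor's box corners at about (310,250), (500,230), (511,313) and (320,334). Its +x points image-left, with the orange tab at (488,270). Things shaped like the lid: the grey one at (447,275), and brown ones at (562,215), (573,346) and (524,454). I choose the grey one on the extractor. The graver pot is at (397,190) and the hammer at (425,365).

```bash
python3 - <<'E'
from h import *
import pickle
np.set_printoptions(precision=4,suppress=True)
a=pickle.load(open("f0.pkl","rb"))
for n in("top","scene"):
    f=a[n];F=K(f);R=cv2.Rodrigues(np.array(f["rvec"],float))[0];t=np.ravel(f["tvec"])
    v,u=np.mgrid[:384,:512];z=f["range_z"]
    P=(np.stack([(u-f["cx"])/F*z,(v-f["cy"])/F*z,z],-1)-t)@R
    ok=(z>0)&(P[...,2]>.070)&(P[...,2]<.105)&(P[...,0]>.3)&(P[...,0]<.75)&(abs(P[...,1])<.35)
    n_,lab,st,_=cv2.connectedComponentsWithStats(ok.astype(np.uint8))
    m=lab==1+np.argmax(st[1:,4]); print(n,m.sum(),cv2.minAreaRect((P[m][:,:2]*1000).astype(np.float32)), np.median(P[m][:,2]))
    im=f["img"].astype(int); o=m&(im[...,0]>150)&(im[...,1]<120)&(im[...,2]<60)
    print(" tab",o.sum(),P[o].mean(0),np.c_[u[o],v[o]].mean(0))
f=a["top"]; s=1/1.5625
for c in[(310,250),(500,230),(511,313),(320,334)]: print(px2w(f,c[0]*s,c[1]*s,.078))
print("pot",px2w(f,397*s,172*s,.15),px2w(f,397*s,190*s,.085))
cv2.imwrite("pics/c.png",cv2.resize(a["top"]["img"][135:225,190:345,::-1],(775,450),interpolation=cv2.INTER_CUBIC))
E
```

```text
top 6627 ((550.440673828125, -37.19970703125), (151.01168823242188, 343.6828308105469), 8.537858963012695) 0.07994518253662247
 tab 119 [ 0.5713 -0.1782  0.0874] [313.7983 173.1765]
scene 5287 ((550.2796020507812, -35.34748840332031), (157.22283935546875, 343.9302673339844), 8.15638256072998) 0.07856115466266912
 tab 60 [ 0.5768 -0.1711  0.0858] [202.0167 177.1333]
[0.6    0.1409 0.078 ]
[ 0.6464 -0.1964  0.078 ]
[ 0.4981 -0.2174  0.078 ]
[0.4521 0.1176 0.078 ]
pot [ 0.7247 -0.0084  0.15  ] [ 0.7116 -0.0101  0.085 ]
```

View pics/c.png

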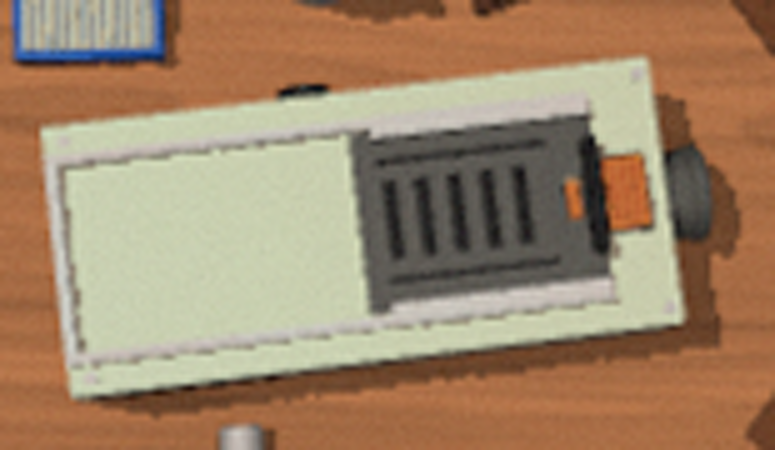

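Both range fits put the centre at (0.550, -0.037) with +x along (-0.146, 0.989). The box measures 151 x 344 mm, its top is at 0.078 and the tab is at about (0.571, -0.180, 0.088), all as described. The crop shows the orange pad at (628,190), the black rib at (595,195) and the grey lid plate at (480,215). I now go above the tab with the jaws shut and across the extractor.

Request:
drive_tool(moves=[[26, 40, 4, 0, 0, -7, 1], [52, 79, 7, 0, 0, -13, 1], [78, 119, 11, 0, 0, -20, 1], [104, 159, 15, 0, 0, -26, 1], [130, 198, 18, 0, 0, -33, 1], [156, 238, 22, 0, 0, -39, 1], [182, 278, 26, 0, 0, -46, 1], [207, 318, 29, 0, 0, -52, 1], [233, 357, 33, 0, 0, -59, 1], [259, 397, 37, 0, 0, -66, 1], [285, 437, 40, 0, 0, -72, 1], [311, 476, 44, 0, 0, -78.6, 1]], grip_force=10)

```text
t: 1.65
eef_pos: [0.5719, -0.1797, 0.3605]
ee_rot: [3.142, -0.0, -2.991]
force: [0.3, 0.0, 0.9]
width: 0.0005
```

Request:
drive_tool(moves=[[0, 0, 0, 0, 0, 0, 1], [0, 0, 0, 0, 0, 0, 1]])

```text
t: 1.9
eef_pos: [0.571, -0.181, 0.3603]
ee_rot: [3.141, -0.001, -2.995]
force: [-0.2, -0.1, 0.4]
width: 0.0005
```

```bash
python3 - <<'E'
from h import *
import pickle
np.set_printoptions(precision=4,suppress=True)
f=snap("wrist");g=snap("top");h=snap("scene");pickle.dump((f,g,h),open("f1.pkl","wb"))
cv2.imwrite("pics/d.png",cv2.resize(f["img"][:,:,::-1],(800,600),interpolation=cv2.INTER_CUBIC))
s=get_state();print(s)
ex=np.array([-.147,.989,0]);ey=np.array([-.989,-.147,0]);C=np.array([.55,-.0365,0])
for nm,x,y,z in[("padc",-146,0,88),("padRL",-158,20,88),("padRR",-158,-20,88),("rib",-132,32,98),("rib",-132,-32,98)]:
    print(nm,np.array(w2px(f,C+(ex*x+ey*y)/1e3+[0,0,z/1e3]))*1.5625)
E
```

```text
{'t': 2.05, 'q': array([ 0.0174,  0.2665, -0.2241,  0.    , -1.0802,  0.1279]), 'qd': array([-0.0024, -0.0027,  0.0018,  0.0005,  0.0005, -0.0013]), 'joint_efforts': array([  0.3855, -48.9234,  27.5333,   6.5376,   0.0508,  -0.003 ]), 'eef_pos': array([ 0.5706, -0.1819,  0.3608]), 'ee_rot': array([-3.1416,  0.    , -2.9963]), 'force': array([-0.0465,  0.3705,  0.0892]), 'moment': array([-0.0167,  0.0999,  0.0065]), 'width': 0.0006323271526843351}
padc [393.1802 300.1069]
padRL [429.8502 279.1073]
padRR [356.427  279.1825]
rib [452.3244 330.3516]
rib [334.0371 330.4728]
```

View pics/d.png

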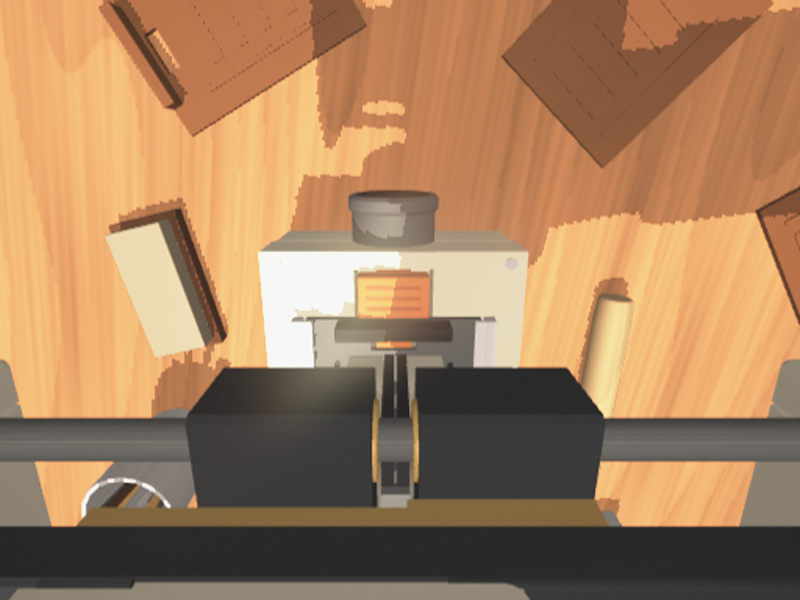

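The wrist view shows the orange pad between (356,276) and (431,318), the rib at (334–452, 319–343), the tooth window at (395,345), and the pot low left at (125,500). I'll overlay the model in a crop to check the fore-aft fit.

```bash
python3 - <<'E'
from h import *
import pickle
np.set_printoptions(precision=4,suppress=True)
f,g,h=pickle.load(open("f1.pkl","rb"))
ex=np.array([-.147,.989,0]);ey=np.array([-.989,-.147,0]);C=np.array([.55,-.0365,0])
W=lambda x,y,z:C+(ex*x+ey*y)/1e3+[0,0,z/1e3]
def ov(f,x0,y0,w,hh,k):
    im=cv2.resize(f["img"][y0:y0+hh,x0:x0+w,::-1],None,fx=k,fy=k,interpolation=cv2.INTER_CUBIC)
    for pts,c in[([(-158,20,88),(-158,-20,88),(-134,-20,88),(-134,20,88)],(255,0,0)),([(-132,32,98),(-132,-32,98),(-124,-32,98),(-124,32,98)],(0,255,0)),([(-170,75,78),(-170,-75,78),(170,-75,78),(170,75,78)],(255,0,255))]:
        q=np.array([((a-x0+.5)*k,(b-y0+.5)*k) for a,b in[w2px(f,W(*p)) for p in pts]]).astype(int)
        cv2.polylines(im,[q],True,c,1)
    return im
A=ov(f,155,135,190,115,4); B=ov(h,160,155,190,70,4)
cv2.imwrite("pics/e.png",cv2.resize(np.vstack([A,B]),(608,592)))
for v in(182,190,196): 
    p=px2w(f,252,v); print(v,p,(p-C)@ex*1e3,(p-C)@ey*1e3)
p=px2w(f,252,210);print("rib?",p,(p-C)@ex*1e3)
E
```

```text
182 [ 0.5725 -0.1902  0.0892] -155.34450925136335 0.33078579517074097
190 [ 0.5715 -0.1831  0.089 ] -148.15904964511967 0.3194734048560464
196 [ 0.5707 -0.1778  0.0892] -142.7933582079933 0.3114948497376105
rib? [ 0.5693 -0.1683  0.0978] -133.2076690683717
```

View pics/e.png

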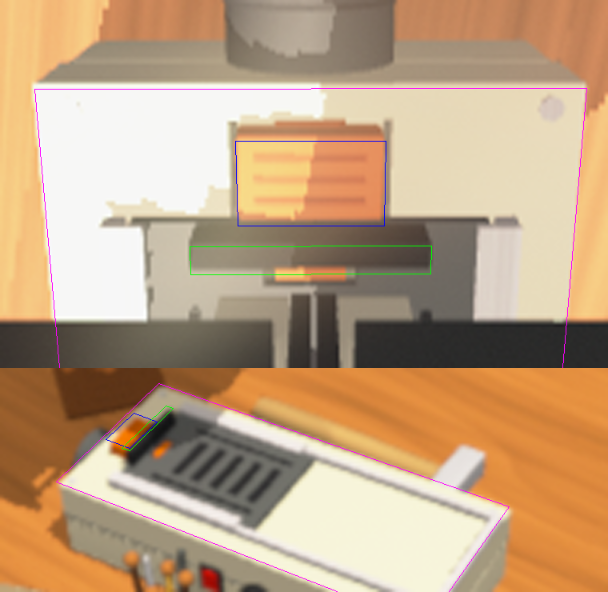

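The fit holds to about 1–2 mm. The pad centre is at extractor x ≈ -147, and the tool is over -146.8, so I descend here, slowly at the end.

Request:
drive_tool(moves=[[0, 0, 25, 0, 0, 0, 1], [0, 0, 55, 0, 0, 0, 1], [0, 0, 78, 0, 0, 0, 1], [0, 0, 86, 0, 0, 0, 1], [0, 0, 90, 0, 0, 0, 1], [0, 0, 91, 0, 0, 0, 1], [0, 0, 91, 0, 0, 0, 1]])

```text
t: 2.92
eef_pos: [0.5714, -0.1812, 0.2704]
ee_rot: [-3.141, 0.001, -2.995]
force: [0.6, -0.6, -0.4]
width: 0.0003
```

Request:
drive_tool(moves=[[0, 0, 1, 0, 0, 0, 1], [0, 0, 3, 0, 0, 0, 1], [0, 0, 5, 0, 0, 0, 1], [0, 0, 7, 0, 0, 0, 1], [0, 0, 7, 0, 0, 0, 1], [0, 0, 7, 0, 0, 0, 1]])

```text
t: 3.68
eef_pos: [0.5713, -0.1811, 0.2629]
ee_rot: [-3.141, 0.0, -2.995]
force: [-0.9, 0.3, 5.4]
width: 0.0006
```

Request:
drive_tool(moves=[[0, 0, 1.5, 0, 0, 0, 1], [0, 0, 3, 0, 0, 0, 1], [0, 0, 3, 0, 0, 0, 1], [0, 0, 3, 0, 0, 0, 1]])

```text
t: 4.18
eef_pos: [0.5713, -0.1811, 0.2599]
ee_rot: [-3.141, 0.0, -2.995]
force: [-1.0, -0.0, 4.9]
width: 0.0004
```

Request:
drive_tool(moves=[[0, 1.5, 0.5, 0, 0, 0, 1], [0, 3, 0.5, 0, 0, 0, 1], [0, 4.5, 0.5, 0, 0, 0, 1], [0, 6, 0.5, 0, 0, 0, 1], [0, 8, 0.5, 0, 0, 0, 1], [0, 8, 0.5, 0, 0, 0, 1]])

```text
t: 4.92
eef_pos: [0.5706, -0.1739, 0.2599]
ee_rot: [-3.14, 0.002, -2.994]
force: [-0.1, -4.8, 6.3]
width: 0.0004
```

Request:
drive_tool(moves=[[0, 1.5, 0, 0, 0, 0, 1], [0, 3, 0, 0, 0, 0, 1], [0, 5, 0, 0, 0, 0, 1], [0, 7, 0, 0, 0, 0, 1], [0, 7, 0, 0, 0, 0, 1]])

```text
t: 5.55
eef_pos: [0.5696, -0.1669, 0.2599]
ee_rot: [-3.14, 0.002, -2.994]
force: [0.5, -3.8, 6.0]
width: 0.0004
```

```bash
python3 - <<'E'
from h import *
f=snap("wrist");g=snap("top");h=snap("scene")
cv2.imwrite("pics/f.png",np.hstack([cv2.resize(f["img"][120:270,150:350,::-1],(400,300)),cv2.resize(h["img"][130:240,170:320,::-1],(400,300))]))
print(get_state()["force"],get_state()["eef_pos"])
E
```

```text
[-0.19413528 -2.92937228  6.21249723] [ 0.56964909 -0.16692061  0.25991683]
```

View pics/f.png

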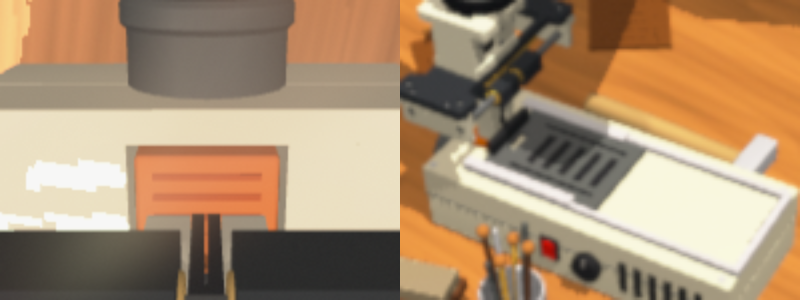

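The pad is down and the lid has moved about 9 mm. The right half shows the orange tooth gone from the window, and the force is only about 4 N, so nothing is blocking. I raise the tips off the tab, keep them behind the rib, and push on.

Request:
drive_tool(moves=[[0, -1, -2, 0, 0, 0, 1], [0, -1, -5, 0, 0, 0, 1], [0, 2, -5, 0, 0, 0, 1], [0, 7, -5, 0, 0, 0, 1], [0, 13, -5, 0, 0, 0, 1], [0, 19, -5, 0, 0, 0, 1], [0, 25, -5, 0, 0, 0, 1], [0, 31, -5, 0, 0, 0, 1], [0, 37, -5, 0, 0, 0, 1], [0, 43, -5, 0, 0, 0, 1], [0, 49, -5, 0, 0, 0, 1], [0, 55, -5, 0, 0, 0, 1]])

```text
t: 7.2
eef_pos: [0.5609, -0.1115, 0.2642]
ee_rot: [3.142, 0.0, -2.995]
force: [-0.4, -0.9, -0.5]
width: 0.0004
```

```bash
python3 - <<'E'
from h import *
h=snap("scene");g=snap("top")
cv2.imwrite("pics/g.png",np.hstack([cv2.resize(g["img"][135:225,190:310,::-1],(400,300)),cv2.resize(h["img"][130:270,170:345,::-1],(400,300))]))
print(get_state()["force"],get_state()["eef_pos"])
E
```

```text
[ 0.31105735 -0.16445319 -0.9749432 ] [ 0.56090018 -0.11127696  0.26424902]
```

View pics/g.png

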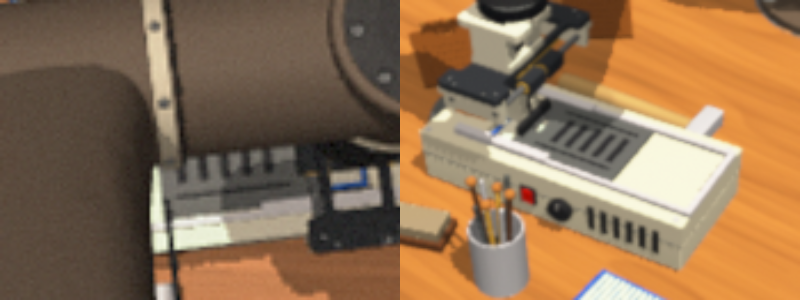

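The lid runs flat in its rails and has gone about 66 mm, with the filter's blue frame now showing behind the fingers. I continue 74 mm to about 140.

Request:
drive_tool(moves=[[0, 4, 0, 0, 0, 0, 1], [0, 10, 0, 0, 0, 0, 1], [0, 17, 0, 0, 0, 0, 1], [0, 24, 0, 0, 0, 0, 1], [0, 31, 0, 0, 0, 0, 1], [0, 38, 0, 0, 0, 0, 1], [0, 45, 0, 0, 0, 0, 1], [0, 52, 0, 0, 0, 0, 1], [0, 59, 0, 0, 0, 0, 1], [0, 66, 0, 0, 0, 0, 1], [0, 71, 0, 0, 0, 0, 1], [0, 74, 0, 0, 0, 0, 1]])

```text
t: 8.8
eef_pos: [0.5501, -0.0383, 0.2642]
ee_rot: [-3.142, -0.0, -2.995]
force: [-0.5, -2.0, 1.9]
width: 0.0
```

Request:
drive_tool(moves=[[0, 0, 0, 0, 0, 0, 1], [0, -4, 0, 0, 0, 0, 1], [0, -8, 0, 0, 0, 0, 1], [0, -8, -15, 0, 0, 0, 1], [0, -8, -45, 0, 0, 0, 1], [0, -8, -90, 0, 0, 0, 1], [0, -30, -130, 0, 0, 0, 1], [0, -70, -140, 0, 0, 0, 1], [0, -110, -140, 0, 0, 0, 1], [0, -150, -140, 0, 0, 0, 1], [0, -190, -140, 0, 0, 0, 1], [0, -190, -140, 0, 0, 0, 1]])

```text
t: 10.3
eef_pos: [0.5778, -0.229, 0.4048]
ee_rot: [-3.141, 0.0, -2.998]
force: [-0.4, 0.3, -0.8]
width: 0.0003
```

```bash
python3 - <<'E'
from h import *
import pickle
h=snap("scene");g=snap("top");f=snap("wrist");pickle.dump((f,g,h),open("f2.pkl","wb"))
cv2.imwrite("pics/i.png",np.hstack([cv2.resize(f["img"][:,:,::-1],(400,300)),cv2.resize(h["img"][130:280,170:370,::-1],(400,300))]))
print(get_state()["force"],get_state()["eef_pos"])
E
```

```text
[-0.73894512 -0.18321893  0.89654169] [ 0.57767738 -0.22653479  0.40477808]
```

View pics/i.png

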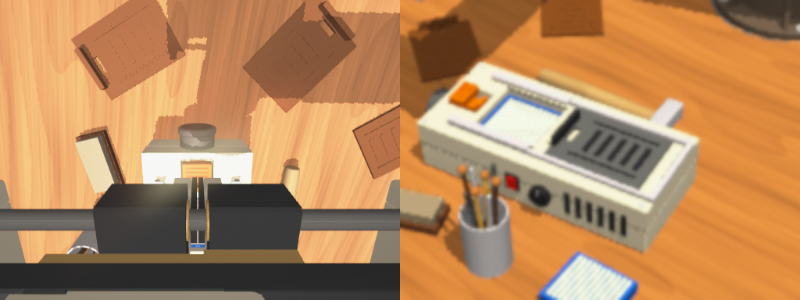

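The scene view shows the filter uncovered at (520,122), the rib at (565,125) beyond the opening, and the lid flat on the deck. I check it by numbers: the lid's travel, its flatness, and whether the bystanders moved.

```bash
python3 - <<'E'
from h import *
import pickle
np.set_printoptions(precision=1,suppress=True)
f,g,h=pickle.load(open("f2.pkl","rb")); h0=pickle.load(open("f0.pkl","rb"))["scene"]
ex=np.array([-.147,.989,0]);ey=np.array([-.989,-.147,0]);C=np.array([.55,-.0365,0])
def cloud(h):
    R=cv2.Rodrigues(np.array(h["rvec"],float))[0];F=K(h)
    v,u=np.mgrid[:384,:512];z=h["range_z"]
    P=(np.stack([(u-h["cx"])/F*z,(v-h["cy"])/F*z,z],-1)-np.ravel(h["tvec"]))@R-C
    return np.stack([P@ex,P@ey,P[...,2]],-1)*1e3
Q=cloud(h);Q0=cloud(h0)
for nm,q in(("before",Q0),("after",Q)):
    m=(abs(q[...,1])<28)&(q[...,2]>93)&(q[...,2]<103)&(abs(q[...,0])<165); print(nm,"rib x",np.percentile(q[m][:,0],[5,50,95]),m.sum())
m=(abs(Q[...,1])<42)&(Q[...,0]>25)&(Q[...,0]<130)&(Q[...,2]>60)
A=np.c_[Q[m][:,:2],np.ones(m.sum())];print("lid plane slopes*100mm, z0",np.linalg.lstsq(A,Q[m][:,2],rcond=None)[0]*[100,100,1],np.median(Q[m][:,2]))
D=np.abs(h["range_z"]-h0["range_z"]);D[(D>.3)]=9
d=(D>.008)&(D<9)&(h["range_z"]>0)&(h0["range_z"]>0)
for lo,hi in((90,400),(-400,-85)):
    k=d&(Q0[...,1]>lo)&(Q0[...,1]<hi)&(abs(Q0[...,0])<250); print("changed px side",lo,k.sum(), ((Q0[...,1]>lo)&(Q0[...,1]<hi)&(abs(Q0[...,0])<250)).sum())
E
```

```text
before rib x [-129.2 -125.4 -121.4] 50
after rib x [12.4 17.  20.3] 55
lid plane slopes*100mm, z0 [ -86.7 -312.2  212.5] 82.83992771517036
changed px side 90 4636 15118
changed px side -400 364 23240
```

```bash
python3 - <<'E'
from h import *
import pickle
np.set_printoptions(precision=2,suppress=True)
f,g,h=pickle.load(open("f2.pkl","rb")); h0=pickle.load(open("f0.pkl","rb"))["scene"]
ex=np.array([-.147,.989,0]);ey=np.array([-.989,-.147,0]);C=np.array([.55,-.0365,0])
def cloud(h):
    R=cv2.Rodrigues(np.array(h["rvec"],float))[0];F=K(h)
    v,u=np.mgrid[:384,:512];z=h["range_z"]
    P=(np.stack([(u-h["cx"])/F*z,(v-h["cy"])/F*z,z],-1)-np.ravel(h["tvec"]))@R-C
    return np.stack([P@ex,P@ey,P[...,2]],-1)*1e3
Q=cloud(h);Q0=cloud(h0)
m=(abs(Q[...,1])<42)&(Q[...,0]>25)&(Q[...,0]<130)&(Q[...,2]>76)&(Q[...,2]<95)
A=np.c_[Q[m][:,:2],np.ones(m.sum())];print("slopes mm/100mm, z0",np.linalg.lstsq(A,Q[m][:,2],rcond=None)[0]*[100,100,1],m.sum())
for nm,(lo,hi) in {"hammer side":(90,250),"pot side":(-300,-85)}.items():
    r=lambda q:(q[...,1]>lo)&(q[...,1]<hi)&(abs(q[...,0])<220)&(q[...,2]>8)&(q[...,2]<170)
    a,b=r(Q0),r(Q); print(nm,a.sum(),b.sum(),Q0[a].mean(0),Q[b].mean(0))
print(get_state()["t"],get_state()["force"])
job_done()
E
```

```text
slopes mm/100mm, z0 [ 0.78 -0.49 81.69] 917
hammer side 569 570 [  2.65 150.3   21.32] [  3.39 150.33  21.29]
pot side 2897 2888 [  31.34 -171.45   40.69] [  32.07 -171.44   40.82]
10.45 [-0.74 -0.18  0.9 ]
the job is handed in; nothing more can be done
```

The filter bay is open and the job is handed in, at about 10.5 s on the robot's clock. With the jaws shut, I pressed the orange tab about 6 mm and kept it down while the lid moved about 9 mm. I then raised the tips off the tab and pushed the grey lid along its rails. The arm then backed off and rose clear.

**Last checks:**
- **Lid travel:** the rib moved about 142 mm by the range image. At least 122 mm was needed and the stop is at 161 mm.
- **Lid flat:** the lid's top was at about 83 mm with a tilt under 1 mm per 100 mm, which is within noise.
- **Filter:** it is fully uncovered in the scene view, and the tips stayed above deck height throughout.
- **Bystanders:** the hammer and the things on the pot's side stayed within 1 mm of their first positions.
- **Forces:** about 6 N on the tab and 5 N at most along the push, going by the readings at the end of each move. With the arm clear it read near zero.

**Checks that disagreed:** my first lid-tilt fit and a plain depth-change count gave nonsense, probably because they included the arm. I redid both limited to the right heights, and those are the figures above. The first position fit disagreed with the wrist view by about 1–2 mm, within the camera calibration.

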